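Hand-wash a record: hold the platter speed, then park it on the mark

TASK

Turn the yellow crank knob of the record washer clockwise (seen from above) until the platter itself, which follows the crank through a slipping hub, runs at about 18 turns a minute, and keep the platter between 15 and 21 turns a minute for six seconds without a break so that the brush cleans every groove. Then bring the platter to a stop with its white rim mark under the red pointer, let go of the knob and leave it all at rest. Turn the platter by the crank only and never touch the record, never let the platter go over 28 turns a minute or run backwards, and leave the brush in its frame and the bottle, mug and duster alone.

Things in the scene. Friction and masses are not known exactly. Their poses are not given: they have to be found in the camera images.
- platter (a joint): Turn angle (rad) of the platter relative to the washer: a dark steel disc 350 mm across, 20 mm thick, level, top 75 mm above the desk, on the washer's vertical spindle. Grows clockwise seen from above over many turns; the white mark is under the pointer at every multiple of 2 pi. Starts at rest at 1.0 to 4.2. 15, 18, 21, 28 turns a minute = 1.57, 1.88, 2.20, 2.93 rad/s.
- crank (a joint): Angle (rad) of the crank relative to the platter, positive clockwise seen from above. Crank angle relative to the washer = joint platter + joint crank; at a sum of 0 the crank arm points along the washer's +x axis. No stops and no dry friction, only the oil drag of the slip hub; starts at any angle.
- grip (a point): Point on the axis of the upright round yellow crank knob at the height to grip it, 139.5 mm above the desk. Knob 32 mm in diameter, 50 mm tall, from 113 to 163 mm above the desk; it spins freely on its own pin and travels on a circle of 70 mm radius about the spindle. Crank arm below it 26 mm wide, top at 113 mm; nothing else is higher, so the gripper can keep one heading all the way round.
- axis (a point): Point on the vertical spindle axis in the middle of the washer, 139.5 mm above the desk (level with the grip point). Orientation is that of the washer.
- mark (a point): Middle of the white mark (23 x 34 mm) on the top of the platter's rim, 163 mm from the spindle, outside the record; turns with the platter.
- pointer (a point): Fixed point under the tip of the red pointer, directly above the place where the mark has to stop: 163 mm from the spindle, towards the washer's +x+y corner (45 degrees from its +x axis). The red pointer block stands on that corner, top at 84 mm.
- washer: The record washer: dark wooden base 400 x 400 mm, 50 mm high, fixed to the desk; origin in the middle of its underside, on the spindle axis. An aluminium brush bridge, 58 mm wide with top at 102 mm, reaches in over the record from its -x+y corner to 65 mm from the spindle. Turned by up to 0.5 rad.
- record: Black record 300 mm across with an orange label, on the platter and turning with it, top at 79 mm; origin at the centre of its underside. Not to be touched. Nominal inertia of platter and record about the spindle 0.039 kg m2 (really 0.8 to 1.5 times that). Bearing drag 0.005 N m per rad/s plus 0.004 N m dry friction; the brush adds most of the drag.
- bottle: Amber bottle with white cap, 64 mm across, 150 mm tall, standing on the desk beside the washer; origin at the centre of its underside. Leave alone.
- mug: Blue mug, 84 mm across, 90 mm tall, on the desk on the other side of the washer; origin at the centre of its underside. Leave alone.
- duster: Wooden record duster block 100 x 46 x 38 mm lying on the desk beside the washer; origin at the centre of its underside. Leave alone.
- hub (a point): Top of the slip hub on the spindle, 113 mm above the desk. The oil-filled hub is all that drives the platter: torque 0.060 N m per rad/s of crank speed over platter speed. So the platter lags with a time constant near 0.65 s, runs 0.4 to 2.2 rad/s slower than the crank at 18 turns a minute, coasts on when the crank stops, and stays still while the crank creeps below about 0.2 rad/s.
- brush: Blue brush pad with wooden back, 70 x 40 x 22 mm, lying loose on the record in the open frame of the bridge, which keeps it 109 mm from the spindle; origin at the centre of its underside. Nominally 70 g (really 0.4 to 2 times) with friction 0.6 (0.7 to 1.3 times): it drags on the platter with nominally 0.045 N m, really 0.012 to 0.117. Leave it in its frame.

How it is judged:
On the way, in this order (a step that is already met when the one before it is completed fails the run):
1. the platter runs clockwise at 15 to 21 turns a minute (1.57 to 2.20 rad/s) for six seconds without a break (velocity of joint platter between 1.57 and 2.2 rad/s), for 6 s.
2. the platter stands still with its mark under the pointer (horizontal distance between mark and pointer below 0.025 m and velocity of joint platter between -0.06 and 0.06 rad/s), for 0.4 s.
At the end, for the whole second after the job is handed in: The middle of the white mark is within 25 mm (0.15 rad) of the point under the red pointer, platter and crank are at rest and the knob is released (all of step 2 and velocity of joint crank between -0.1 and 0.1 rad/s); the robot touches nothing.
It fails at once if the platter goes over 28 turns a minute (2.93 rad/s) (velocity of joint platter above 2.93 rad/s).
It fails at once if the platter runs backwards (faster than 0.25 rad/s) (velocity of joint platter below -0.25 rad/s).
It fails at once if the robot touches the record (contact force between any of the arm, the fingers and record above 0.5 N).
It fails at once if the bottle, mug, duster or brush is moved more than 30 mm (distance of any of bottle, mug, duster, brush from where it was at the start of the episode above 0.03 m).
It fails at once if the bottle or mug is tipped (angle between any of bottle, mug's own z axis and vertical above 0.4 rad).
It also fails if it takes over 61 s, if anything falls off the work surface, if the arm or the gripper's body presses on something with over 40 N, if the wrist force passes 120 N, or if a joint passes its speed limit or range.

ROBOT

A 6-joint arm with a two-finger parallel gripper is mounted at the origin on the work surface. World frame = base frame: x ahead of the robot, y to its left, z up, the work surface at z = 0. Lengths are in m, angles in rad, forces in N, time in s.
With the tool pointing down it reaches from about 0.375 to 0.75 m from the base axis. Payload 9 kg.
Tool frame: the origin (TCP) lies on the mounting face of the last link; the fingertips stand 173 mm ahead of it and the grasp point (between the pads) lies 155 mm ahead of it (env.finger_overhang is the distance from the TCP to the fingertips, in m); z points along the fingers, y is the line along which they close (so a half turn about z gives the same grasp; the last joint's range is limited). The gripper opens to 85 mm and grips with 20 to 120 N. Pads are 22 mm wide; open, the fingers measure 114 mm over their backs; the gripper's body (76 mm by 85 mm) begins 54 mm behind the grasp point. The pads swing forward as they close: fully open they stand 13 mm farther back than shut.
Start: joints at [-0.218, 0.104, 0.097, 1.564, 0, 1.353], TCP at [0.6, 0, 0.405] pointing down, gripper open.
Joint ranges: [-2.99, 2.99], [-0.84, 1.86], [-1.1, 1.16], [-1.84, 2.11], [-1.51, 1.56], [-3.14, 3.14]. Speed limits (rad/s): [2.22, 2.22, 2.57, 3.14, 3.14, 3.14].

INTERFACE

Orientations are given as a unit quaternion [w, x, y, z].
In Python, from station import env, get_image, camera_info gives the robot as it stands.
- The arm moves only by the tool jog_arm, never from a script. Its argument "increments" is a list of rows, each a list of 5 numbers: the shift along the tool's x, y, z each as a share of 200 mm, from -1 to 1, then the turn about the tool's z as a share of pi rad, from -1 to 1, then the opening, from -1 (shut) to 1 (fully open). A call has 1 to 12 rows; each row is the pose to reach, as a shift and turn from the pose commanded when the call began, along the tool's axes at that moment, turning the shorter way round; what a row does not reach only later rows make up. A row lasts 1/10 s, in which the tool goes at most 50 mm and 8.59 degrees, less where a joint would pass 70% of its speed; a pose out of reach is approached as far as the arm can. A call with a number of a shift or a turn outside -1 to 1 is refused whole. A call with a gripper value outside its range is refused whole. The fingers move at their own pace and stop on an object; the grip force is fixed at half the most. Time passes only in rows, so rows that repeat a pose let the fingers close. It gives the time, the measured TCP pose, the force, the opening and the grip force at its end, in the units of the state.
- env.sense(): the state, without advancing time (a new reading comes with each control period).
- get_image(name): name is "scene" or "side" or "wrist"; returns the picture (384x512x3 uint8, blue, green, red); there is no depth.
- camera_info(name): a dict with "fx", "fy", "cx", "cy" (pixels), "extrinsics" (4x4, takes a point from camera to world coordinates). Camera axes: x right, y down, z forward; pixel columns grow to the right and rows downward; lengths in m; the calibration is good to about 2 mm. A picture is of the moment at which its call begins: read the wrist's pose just before it. camera_info takes no time and is no camera call; for the wrist camera it gives the pose at the moment of the call.
- env.hand_in(): hands the job in; it is judged then, once.
The state is a dict: "clock": time; "q": joint angles; "joint_velocities": joint speeds; "joint_efforts": joint torques, N m; "eef_pos": TCP position; "ee_rot": TCP orientation; "ft_force": force on the tool from outside, world axes, zero at the start; "moment": the same for the moment, N m; "opening": opening from 0.0 (shut) to 1.0 (fully open); "gripper_force": force on a finger pad.
Only numpy, scipy, OpenCV 4.12 (cv2) and the standard library are available. Lean on these libraries where they do the work, as an engineer would, in place of code of your own. Each camera call takes 0.05 s, during which the arm holds its last target. There are 200 camera calls.

## Working session

There is one attempt and no reset: what is moved stays moved. The work goes in short steps, Python scripts to look and compute and a tool call to move; the robot and the scene stay as the last step left them, time stands still between calls to the robot, and variables do not carry over. Pictures are saved under pics/ and viewed, at most 10 in all, crops included, and the job is handed in when it is done.

Besides the shell and the picture viewer there is one more tool, called after "Call:" by a JSON object that holds its "fn" and its "kwargs", one argument or row to a line. jog_arm: Moves the arm, as the interface text tells. Shift numbers are shares of 200 mm and turn numbers shares of pi rad, none past 1 either way. Its arguments: {"type":"object","properties":{"increments":{"type":"array","items":{"type":"array","items":{"type":"number"}}}},"required":["increments"]}

```bash
mkdir -p pics; ls
python3 - <<'E'
from station import env,get_image,camera_info
import cv2
s=env.sense(); print(s['clock'],s['eef_pos'],s['ee_rot'],s['opening'])
ims=[get_image(n) for n in("scene","side","wrist")]
for n,i in zip(("scene","side","wrist"),ims): cv2.imwrite(f'pics/{n}0.png',i)
import numpy as np
for n in("scene","side","wrist"):
    c=camera_info(n); print(n,c['fx'],c['cx'],c['cy'],np.round(c['extrinsics'],3).tolist())
E
```

```text
pics
0.0 [5.99887542e-01 3.55851765e-05 4.03890527e-01] [-5.87022181e-04  7.07116489e-01  7.07096735e-01 -3.65791825e-04] 0.9998530802838361
scene 498.3382329112647 249.48013142633536 190.77966165449115 [[0.601, 0.54, -0.589, 1.436], [0.799, -0.41, 0.439, -0.594], [-0.005, -0.735, -0.678, 1.13], [0.0, 0.0, 0.0, 1.0]]
side 484.6257891214114 258.04782288647397 192.32942175885242 [[0.864, -0.276, 0.422, -0.003], [-0.504, -0.432, 0.748, -0.916], [-0.024, -0.859, -0.512, 0.801], [0.0, 0.0, 0.0, 1.0]]
wrist 270.5483548631312 253.7336834046082 193.78907514355015 [[1.0, -0.001, -0.001, 0.6], [-0.001, -0.954, -0.299, 0.076], [-0.001, 0.299, -0.954, 0.373], [0.0, 0.0, 0.0, 1.0]]
```

View pics/scene0.png

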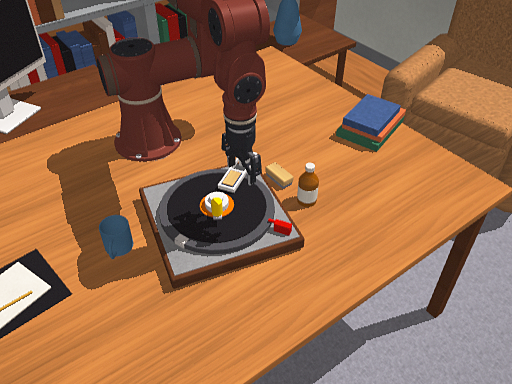

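View pics/side0.png

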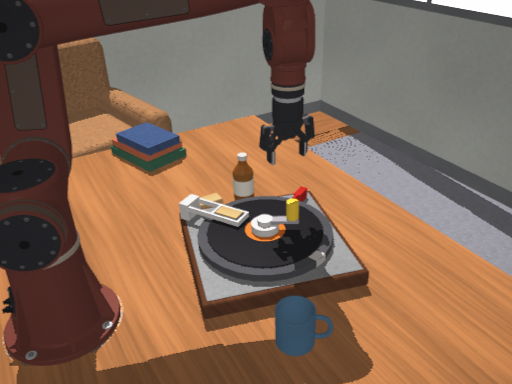

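View pics/wrist0.png

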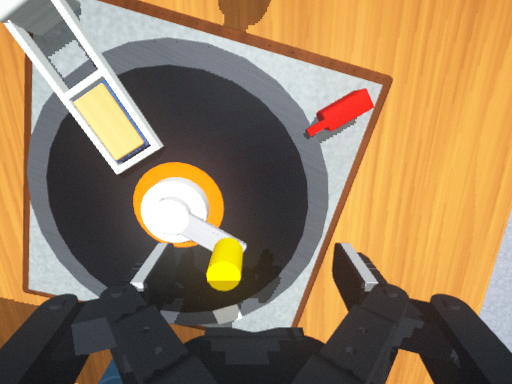

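The wrist view shows the knob at about (225,265), the hub at (165,210), the red pointer tip at (310,133) and the white mark at about (222,315). The mark is also at about (182,240) in the scene view and (322,256) in the side view.

```bash
cat > h.py <<'E'
import cv2, numpy as np
from station import env,get_image,camera_info
def ray(c,uv):
    E=np.array(c['extrinsics']); d=np.array([(uv[0]-c['cx'])/c['fx'],(uv[1]-c['cy'])/c['fy'],1.])
    d=E[:3,:3]@d; return E[:3,3],d/np.linalg.norm(d)
def plane(c,uv,z):
    o,d=ray(c,uv); return o+d*(z-o[2])/d[2]
def tri(rs):
    A=np.zeros((3,3));b=np.zeros(3)
    for o,d in rs:
        P=np.eye(3)-np.outer(d,d);A+=P;b+=P@o
    x=np.linalg.solve(A,b); return x,[np.linalg.norm((np.eye(3)-np.outer(d,d))@(x-o)) for o,d in rs]
RNG={'yellow':((22,200,90),(34,255,255)),'red':((0,200,90),(4,255,255)),'orange':((7,240,150),(18,255,255)),'white':((0,0,185),(180,45,255))}
def mask(im,k,roi=None):
    m=cv2.inRange(cv2.cvtColor(im,cv2.COLOR_BGR2HSV),*map(np.array,RNG[k]))
    if roi:
        z=np.zeros_like(m);x0,y0,x1,y1=roi;z[y0:y1,x0:x1]=m[y0:y1,x0:x1];m=z
    return m
def blobs(m,amin=8):
    n,l,s,c=cv2.connectedComponentsWithStats(m)
    return sorted([(int(s[i,4]),c[i].round(1).tolist(),s[i,:4].tolist()) for i in range(1,n) if s[i,4]>=amin],reverse=True)
E
python3 - <<'E'
from h import *
roi={'scene':(140,160,305,290),'side':(180,185,365,300),'wrist':(20,0,395,330)}
C={n:camera_info(n) for n in roi}
for n in roi:
    im=cv2.imread(f'pics/{n}0.png')
    for k in RNG: print(n,k,blobs(mask(im,k,roi[n]))[:4])
    m=mask(im,'orange',roi[n])
    pts=cv2.findNonZero(m)
    if pts is not None:
        h=cv2.convexHull(pts)[:,0]; W=np.array([plane(C[n],p,.079)[:2] for p in h],np.float32)
        print('  label circ',cv2.minEnclosingCircle(W))
    # pointer tip : red pixel nearest the hub
E
```

```text
scene yellow [(177, [216.4, 206.4], [211, 198, 12, 18])]
scene red [(213, [281.4, 226.4], [268, 219, 24, 16])]
scene orange [(95, [228.8, 206.3], [222, 194, 12, 22]), (37, [202.2, 205.1], [200, 196, 7, 19])]
scene white [(179, [216.9, 198.0], [205, 192, 23, 16]), (171, [233.0, 178.3], [218, 166, 29, 25])]
  label circ ((0.5102907419204712, -0.02800394780933857), 0.05206577107310295)
side yellow []
side red [(114, [300.3, 193.4], [293, 187, 13, 14])]
side orange []
side white [(271, [265.2, 221.3], [251, 214, 35, 17]), (230, [219.2, 210.4], [188, 198, 61, 25]), (110, [188.7, 199.5], [180, 194, 19, 12])]
wrist yellow [(1515, [225.2, 265.1], [206, 238, 37, 53])]
wrist red [(1274, [343.0, 111.0], [307, 89, 66, 47])]
wrist orange []
wrist white [(13440, [162.9, 66.9], [20, 0, 362, 174]), (4248, [311.8, 228.1], [232, 108, 142, 222]), (3963, [179.1, 212.9], [141, 177, 92, 74]), (2298, [49.8, 267.6], [29, 204, 69, 96])]
```

Run:
```python
from h import *
for n,ps in {'side':[(292,210),(253,232),(322,256),(265,222)],'wrist':[(140,200),(205,180),(222,315),(165,210),(230,312)],'scene':[(182,240),(216,206),(183,242)]}.items():
    im=cv2.cvtColor(cv2.imread(f'pics/{n}0.png'),cv2.COLOR_BGR2HSV)
    print(n,[im[p[1],p[0]].tolist() for p in ps])
ims=[cv2.imread(f'pics/{n}0.png') for n in('scene','side','wrist')]
a=cv2.resize(ims[0][215:260,150:230],None,fx=5,fy=5,interpolation=0);b=cv2.resize(ims[1][235:280,285:365],None,fx=5,fy=5,interpolation=0);c=cv2.resize(ims[2][285:330,190:270],None,fx=5,fy=5,interpolation=0);d=cv2.resize(ims[2][190:235,140:220],None,fx=5,fy=5,interpolation=0)
cv2.imwrite('pics/crops.png',np.vstack([np.hstack([a,b]),np.hstack([c,d])]))
```

```text
side [[23, 192, 173], [10, 17, 135], [10, 13, 120], [10, 3, 243]]
wrist [[20, 233, 255], [20, 241, 255], [24, 7, 173], [60, 1, 255], [40, 9, 177]]
scene [[10, 23, 133], [24, 255, 170], [14, 13, 252]]
```

View pics/crops.png

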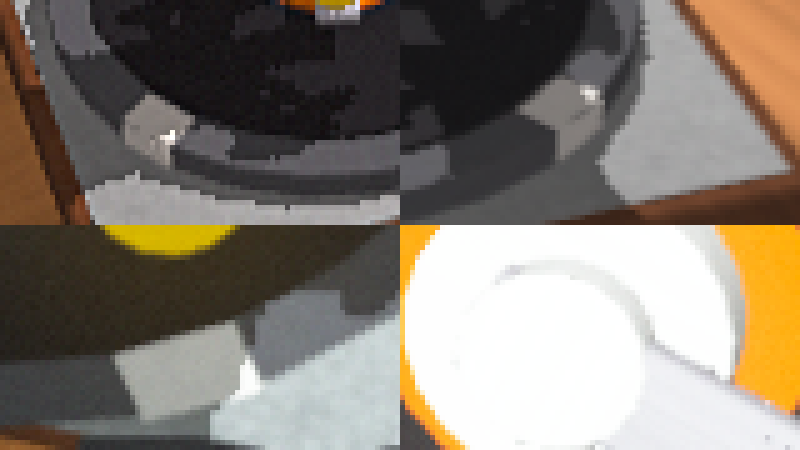

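The crops put the mark's top face at about (181.6,238.6) in the scene view, (318,255.5) in the side view and (227,314) in the wrist view.

Run:
```python
from h import *
RNG['yellow']=((21,150,90),(34,255,255));RNG['orange']=((7,200,150),(21,255,255))
ny={'scene':(200,190,235,225),'side':(275,190,310,230),'wrist':(190,225,260,300)}
lb={'scene':(195,188,240,222),'side':(235,210,300,245),'wrist':(125,155,230,255)}
C={n:camera_info(n) for n in ny}; R=[]
for n in ny:
    im=cv2.imread(f'pics/{n}0.png')
    b=blobs(mask(im,'yellow',ny[n]))[0]; x,y,w,h=b[2]; print(n,b); R.append(ray(C[n],(b[1][0],b[1][1])))
    m=mask(im,'orange',lb[n])
    if n=='wrist': m&=~mask(im,'yellow',ny[n])
    h=cv2.convexHull(cv2.findNonZero(m))[:,0]; W=np.array([plane(C[n],p,.079)[:2] for p in h],np.float32)
    print('  label',cv2.minEnclosingCircle(W))
print('knob3',tri(R),'sc+wr',tri([R[0],R[2]]),'side+wr',tri(R[1:]))
mk={'scene':(181.6,238.6),'side':(318,255.5),'wrist':(227.4,314.4)}
for n in mk: print('mark',n,plane(C[n],mk[n],.075))
print(tri([ray(C[n],mk[n]) for n in mk]))
# pointer tip and platter
im=cv2.imread('pics/wrist0.png'); m=mask(im,'red',(300,80,380,140)); p=cv2.findNonZero(m)[:,0]; t=p[p[:,0]<312]; print(t.mean(0),plane(C['wrist'],t.mean(0),.08))
pb=[plane(C['wrist'],q,.084)[:2] for q in p]; print(np.mean(pb,0))
# wooden corner pixels (wrist): outer top corner of base
for q in [(392,78)]: print('corner',plane(C['wrist'],q,.05))
```

```text
scene (186, [216.4, 206.6], [211, 198, 12, 19])
  label ((0.5103220343589783, -0.02944277971982956), 0.053412117063999176)
side (262, [292.0, 209.2], [286, 199, 13, 22])
  label ((0.5143553614616394, -0.04100586473941803), 0.04191330447793007)
wrist (1565, [225.2, 265.1], [206, 238, 38, 54])
  label ((0.5121316909790039, -0.030772896483540535), 0.05202261731028557)
knob3 (array([ 0.57206374, -0.06856797,  0.14108412]), [np.float64(0.0011768788713369118), np.float64(0.0005496582592931382), np.float64(0.0010692769508038572)]) sc+wr (array([ 0.5725359 , -0.06846376,  0.14192941]), [np.float64(0.001000746391251146), np.float64(0.0010007463912511264)]) side+wr (array([ 0.57143414, -0.06949189,  0.14127589]), [np.float64(0.00024007543485172437), np.float64(0.00024007543485154723)])
mark scene [ 0.56268357 -0.18358948  0.075     ]
mark side [ 0.56797532 -0.18732371  0.075     ]
mark wrist [ 0.56403014 -0.18696594  0.075     ]
(array([ 0.56544969, -0.18623043,  0.07671366]), [np.float64(0.0019449114189457166), np.float64(0.002817048831688871), np.float64(0.0013834916034801878)])
[309.6        130.96666667] [0.65875035 0.05386112 0.08      ]
[0.69071579 0.07389452]
corner [0.75215682 0.10853245 0.05      ]
```

Measured values:

| Item | Position (m) | Check |
|---|---|---|
| Spindle | (0.511, -0.030) | |
| Knob | (0.572, -0.0685, 0.141) | radius 72 mm, expected 70 |
| Mark | angle -71° | radius 165 mm, expected 163 |
| Pointer | angle 29.7° | base corner agrees at 29.9° |

This gives a platter angle of about 1.76 rad. The heights match the text. Tool x is world +y, tool y is world +x, and tool z points down. I'll move over the knob and descend.

Call:
{"fn": "jog_arm", "kwargs": {
  "increments": [
    [-0.17, -0.07, 0, 0, 1],
    [-0.342, -0.14, 0, 0, 1],
    [-0.342, -0.14, 0.15, 0, 1],
    [-0.342, -0.14, 0.35, 0, 1],
    [-0.342, -0.14, 0.552, 0, 1],
    [-0.342, -0.14, 0.552, 0, 1]
  ]
}}

```text
clock: 0.75
eef_pos: [0.5698, -0.0678, 0.2882]
ee_rot: [-0.004, 0.707, 0.707, -0.002]
ft_force: [-0.7, 0.3, -0.1]
opening: 0.999
gripper_force: 0.0
```

Run:
```python
from h import *
s=env.sense(); print(s['clock'],s['eef_pos'],s['ft_force'])
C=camera_info('wrist'); im=get_image('wrist'); cv2.imwrite('pics/wrist1.png',im)
im2=get_image('side'); cv2.imwrite('pics/side1.png',im2)
cv2.imwrite('pics/both1.png',np.vstack([im,im2])[::1,::1][:, :512] if 0 else cv2.resize(np.hstack([im,im2]),(800,300)))
RNG['orange']=((7,200,150),(21,255,255))
b=blobs(mask(im,'yellow')); print(b[:2])
W=np.array([plane(C,p,.079)[:2] for p in cv2.convexHull(cv2.findNonZero(mask(im,'orange',(100,0,512,384))))[:,0]],np.float32); print(cv2.minEnclosingCircle(W))
```

```text
0.75 [ 0.56983719 -0.06775487  0.28822825] [-0.73354534  0.32416065 -0.07967039]
[(6232, [260.9, 279.0], [225, 223, 74, 108])]
((0.5120720863342285, -0.031049106270074844), 0.05227623134851456)
```

View pics/both1.png

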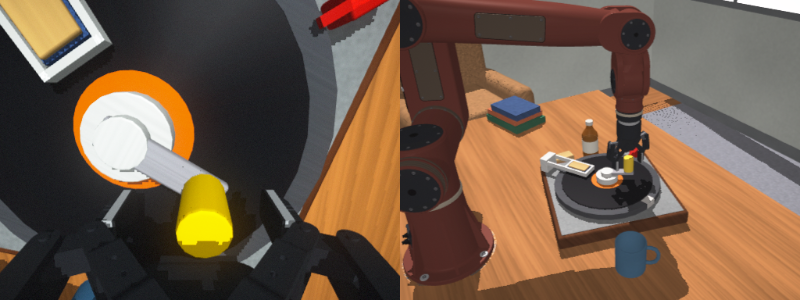

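The wrist view shows the knob between the open fingers, around (200,215) in the halved picture. The side view agrees. I'll close on it.

Call:
{"fn": "jog_arm", "kwargs": {
  "increments": [
    [0, 0, 0, 0, 0.3],
    [0, 0, 0, 0, -0.1],
    [0, 0, 0, 0, -0.5],
    [0, 0, 0, 0, -1],
    [0, 0, 0, 0, -1],
    [0, 0, 0, 0, -1],
    [0, 0, 0, 0, -1]
  ]
}}

```text
clock: 1.55
eef_pos: [0.5723, -0.0684, 0.2956]
ee_rot: [0.001, 0.707, 0.707, 0.0]
ft_force: [-1.7, 0.0, 5.9]
opening: 0.361
gripper_force: 58.8
```

Run:
```python
from h import *
s=env.sense(); print(s['clock'],s['eef_pos'],s['ee_rot'],s['ft_force'],s['moment'],s['opening'],s['gripper_force'])
C=camera_info('wrist');im=cv2.imread('pics/wrist1.png')
E=C['extrinsics']; print(np.round(E,4).tolist())
# record edge: dark pixels fit circle on z=.079 using right-hand arc
g=cv2.cvtColor(im,cv2.COLOR_BGR2HSV)
RNG['orange']=((7,200,150),(21,255,255))
h=cv2.convexHull(cv2.findNonZero(mask(im,'orange',(80,0,290,270))))[:,0]
W=np.array([plane(C,p,.079)[:2] for p in h])
A=np.c_[2*W,np.ones(len(W))];x=np.linalg.lstsq(A,(W**2).sum(1),rcond=None)[0];print('label fit',x[:2],np.sqrt(x[2]+x[:2]@x[:2]))
```

```text
1.55 [ 0.5722954  -0.06838488  0.2956296 ] [7.39561032e-04 7.07045557e-01 7.07167510e-01 3.81659694e-04] [-1.65322536  0.02605832  5.92760269] [ 0.17146427  0.28753633 -0.00610863] 0.36052559211525054 58.76068353652954
[[1.0, -0.0015, 0.0014, 0.5724], [-0.001, -0.9539, -0.3002, 0.0078], [0.0018, 0.3002, -0.9539, 0.2645], [0.0, 0.0, 0.0, 1.0]]
label fit [ 0.51492208 -0.03420046] 0.05385914529517874
```

Gripped at 59 N with 31 mm opening. Next I need a tracker for the mark, testable on the pictures already taken, and a row planner.

```bash
cat >> h.py <<'E'
import json,os
CEN=np.array([0.5122,-0.0308]); R=0.0703; PTR=np.radians(29.7)
def prof(im,C,rs=(.155,.160,.165,.170),n=720):
    E=np.array(C['extrinsics']); a=np.arange(n)*2*np.pi/n; out=[]
    for r in rs:
        P=np.c_[CEN[0]+r*np.cos(a),CEN[1]+r*np.sin(a),np.full(n,.075)]
        p=(P-E[:3,3])@E[:3,:3]; u=p[:,0]/p[:,2]*C['fx']+C['cx']; v=p[:,1]/p[:,2]*C['fy']+C['cy']
        out.append(cv2.remap(im,u.astype(np.float32)[None],v.astype(np.float32)[None],cv2.INTER_LINEAR)[0].astype(float))
    return a,np.mean(out,0)
def mark(im,C):
    a,p=prof(im,C); d=p[:,2]-p[:,0]; v=p.mean(1)
    ok=(d>4)&(d<45)&(v>90); k=np.ones(7)   # warm pale pixels
    ok=cv2.morphologyEx(np.tile(ok.astype(np.uint8)*255,(3,3))[1:2],cv2.MORPH_CLOSE,np.ones((1,5),np.uint8))[0]
    runs=[];i=0;ok=ok>0
    while i<len(ok):
        j=i
        while j<len(ok) and ok[j]: j+=1
        if j-i>5 and 720<=(i+j)//2<1440:
            m=(i+j-1)/2; q=np.arange(i,j)%720
            runs.append((round((PTR-m*2*np.pi/720)%(2*np.pi),3),round((j-i)/2,1),round(d[q].mean(),1),round(v[q].mean())))
        i=max(j,i+1)
    return runs   # (platter angle, width deg [expect ~8], warm, brightness)
def plan(sp,save=True,f='state.json'):
    """sp: crank speeds (rad/s) per 0.1 s row"""
    S=json.load(open(f)) if os.path.exists(f) else dict(th=None,cmd=[-0.342,-0.14])
    if S['th'] is None:
        w=np.array([0.6+.2*S['cmd'][1],.2*S['cmd'][0]])-CEN; S['th']=-np.arctan2(w[1],w[0])
    th=S['th']; rows=[]
    for s in sp:
        th+=s*.1; w=CEN+R*np.array([np.cos(th),-np.sin(th)])
        c=[round(w[1]/.2,3),round((w[0]-.6)/.2,3)]
        rows.append([round(c[0]-S['cmd'][0],3),round(c[1]-S['cmd'][1],3),0,0,-1])
    print(json.dumps(rows)); S['th']=th;S['cmd']=c
    if save: json.dump(S,open(f,'w'))
    t=env.sense()['clock']
    if save:
        with open('cmd.log','a') as g: g.write(json.dumps([t,list(sp)])+'\n')
E
python3 - <<'E'
from h import *
C={n:camera_info(n) for n in('scene','side')}
for n,f in(('scene','scene0'),('side','side0'),('side','side1')): print(f,mark(cv2.imread(f'pics/{f}.png'),C[n]))
plan([.4,.8,1.2,1.6,2,2.2])
E
```

```text
scene0 [(np.float64(4.825), 3.0, np.float64(8.7), 191), (np.float64(1.771), 13.0, np.float64(11.3), 136)]
side0 [(np.float64(5.052), 3.0, np.float64(20.0), 210), (np.float64(4.672), 5.5, np.float64(5.5), 156), (np.float64(1.753), 13.0, np.float64(7.3), 127)]
side1 [(np.float64(5.065), 4.5, np.float64(14.1), 189), (np.float64(4.672), 5.5, np.float64(5.5), 160), (np.float64(1.744), 13.0, np.float64(7.7), 156)]
[[-0.011, -0.009, 0, 0, -1], [-0.033, -0.026, 0, 0, -1], [-0.064, -0.054, 0, 0, -1], [-0.1, -0.098, 0, 0, -1], [-0.134, -0.159, 0, 0, -1], [-0.157, -0.233, 0, 0, -1]]
```

Call:
{"fn": "jog_arm", "kwargs": {
  "increments": [
    [-0.011, -0.009, 0, 0, -1],
    [-0.033, -0.026, 0, 0, -1],
    [-0.064, -0.054, 0, 0, -1],
    [-0.1, -0.098, 0, 0, -1],
    [-0.134, -0.159, 0, 0, -1],
    [-0.157, -0.233, 0, 0, -1]
  ]
}}

```text
clock: 2.15
eef_pos: [0.5257, -0.101, 0.2956]
ee_rot: [0.002, 0.707, 0.707, 0.0]
ft_force: [2.3, -1.5, 6.3]
opening: 0.359
gripper_force: 59.0
```

Run:
```python
from h import *
s=env.sense(); print(s['clock'],s['eef_pos'],s['ee_rot'],s['ft_force'],s['moment'],s['opening'],s['gripper_force'])
w=s['eef_pos'][:2]-CEN; print(np.hypot(*w),-np.arctan2(w[1],w[0]),json.load(open('state.json'))['th'])
plan([2.4]*6)
```

```text
2.15 [ 0.52572009 -0.10096672  0.29564906] [1.92579318e-03 7.07293018e-01 7.06917814e-01 2.88508687e-04] [ 2.28559836 -1.47192217  6.33598909] [-0.06757851 -0.19834979 -0.03629769] 0.35895949511416003 58.96461725234985
0.07145740945028263 1.3804439838814775 1.381300389206885
[[-0.006, -0.084, 0, 0, -1], [0.008, -0.167, 0, 0, -1], [0.042, -0.244, 0, 0, -1], [0.093, -0.311, 0, 0, -1], [0.158, -0.364, 0, 0, -1], [0.234, -0.4, 0, 0, -1]]
```

Call:
{"fn": "jog_arm", "kwargs": {
  "increments": [
    [-0.006, -0.084, 0, 0, -1],
    [0.008, -0.167, 0, 0, -1],
    [0.042, -0.244, 0, 0, -1],
    [0.093, -0.311, 0, 0, -1],
    [0.158, -0.364, 0, 0, -1],
    [0.234, -0.4, 0, 0, -1]
  ]
}}

```text
clock: 2.75
eef_pos: [0.445, -0.0533, 0.2956]
ee_rot: [0.001, 0.708, 0.707, 0.0]
ft_force: [5.1, -0.7, 6.2]
opening: 0.358
gripper_force: 59.4
```

```bash
cat > look.py <<'E'
from h import *
import sys
s=env.sense(); w=s['eef_pos'][:2]-CEN
print(round(s['clock'],3),'F',s['ft_force'].round(1),'r',round(np.hypot(*w),4),'grip',round(s['gripper_force'],1))
for n in sys.argv[1:]:
    t=env.sense()['clock']; C=camera_info(n); im=get_image(n); m=mark(im,C); cv2.imwrite(f'pics/{n}_{t:.2f}.png',im)
    print(n,round(t,3),[tuple(map(float,x)) for x in m])
E
python3 look.py scene side
```

```text
2.75 F [ 5.1 -0.7  6.2] r 0.0708 grip 59.4
scene 2.75 [(4.803, 5.5, 5.7, 195.0), (2.491, 13.5, 11.9, 196.0)]
side 2.8 [(4.672, 5.5, 5.5, 163.0), (2.53, 12.0, 7.1, 181.0)]
```

```bash
cat > fit.py <<'E'
from h import *
from scipy.optimize import least_squares
def sim(I,T,log,tend,dt=.005,x0=(1.756,0.),t0=1.55):
    t,(ph,w)=t0,x0; tr=[]
    n=int(round((tend-t0)/dt)); cr=np.zeros(n+1)
    for ts,sp in log:
        for k,s in enumerate(sp):
            i=int(round((ts+.1*k-t0)/dt)); cr[max(i,0):max(0,i+int(.1/dt))]=s
    for i in range(n+1):
        tr.append((t0+i*dt,ph,w)); tq=.06*(cr[i]-w)-.005*w
        wn=w+(tq-np.sign(w)*T)/I*dt if abs(w)>1e-4 else (w+np.sign(tq)*max(abs(tq)-T,0)/I*dt)
        if w*wn<0: wn=0.
        w=wn; ph+=w*dt
    return np.array(tr)
def load(): return [json.loads(l) for l in open('cmd.log')]
def obs(): return np.array(json.load(open('obs.json')))
def fit(tlast=None):
    o=obs(); L=load(); te=o[:,0].max()
    def res(p):
        tr=sim(p[0],p[1],L,te+.01,x0=(1.756+p[2],0.)); return np.r_[(np.interp(o[:,0],tr[:,0],tr[:,1])-o[:,1])/.01,(p[0]-.045)/.012,(p[1]-.05)/.03,p[2]/.01]
    s=least_squares(res,[.045,.05,0.],bounds=([.028,.01,-.05],[.062,.13,.05])); cov=np.linalg.inv(s.jac.T@s.jac)
    print('I,T,off',s.x.round(4),'sd',np.sqrt(np.diag(cov)).round(4),'res',((s.fun[:-3])*.01).round(3)); return s.x
def show(sp,p,extra=0):
    L=load(); t=env.sense()['clock']; tr=sim(p[0],p[1],L+[[t,list(sp)]],t+.1*len(sp)+extra,x0=(1.756+p[2],0.)); 
    k=tr[:,0]>=t-1e-6; tr=tr[k]; print('now',tr[0].round(3),'end',tr[-1].round(3),'w min/max',tr[:,2].min().round(3),tr[:,2].max().round(3),'w',tr[::20,2].round(2)); return tr
E
echo '[[2.75,2.491],[2.8,2.53]]' > obs.json
python3 - <<'E'
from fit import *
p=fit(); print('ss crank for 1.88:',(.065*1.88+p[1])/.06)
for v in(2.4,2.7,3,3.3): show([v]*6,p)
E
```

```text
I,T,off [0.0386 0.033  0.001 ] sd [0.0107 0.013  0.01  ] res [-0.012  0.011]
ss crank for 1.88: 2.5862908538415894
now [2.85  2.595 1.022] end [3.45  3.362 1.459] w min/max 1.022 1.459 w [1.02 1.13 1.22 1.29 1.36 1.41 1.46]
now [2.85  2.595 1.022] end [3.45  3.424 1.636] w min/max 1.022 1.636 w [1.02 1.17 1.3  1.41 1.5  1.57 1.64]
now [2.85  2.595 1.022] end [3.45  3.486 1.812] w min/max 1.022 1.812 w [1.02 1.22 1.38 1.52 1.63 1.73 1.81]
now [2.85  2.595 1.022] end [3.45  3.548 1.988] w min/max 1.022 1.988 w [1.02 1.26 1.46 1.63 1.77 1.89 1.99]
```

Next I'll run 2.6 rad/s for 12 rows to identify the drag.

```bash
python3 -c "
from h import *
plan([2.6]*12)"
```

```text
[[0.09, -0.017, 0, 0, -1], [0.181, -0.011, 0, 0, -1], [0.267, 0.019, 0, 0, -1], [0.343, 0.07, 0, 0, -1], [0.403, 0.138, 0, 0, -1], [0.443, 0.22, 0, 0, -1], [0.462, 0.309, 0, 0, -1], [0.456, 0.4, 0, 0, -1], [0.428, 0.487, 0, 0, -1], [0.378, 0.563, 0, 0, -1], [0.31, 0.624, 0, 0, -1], [0.229, 0.665, 0, 0, -1]]
```

Call:
{"fn": "jog_arm", "kwargs": {
  "increments": [
    [0.09, -0.017, 0, 0, -1],
    [0.181, -0.011, 0, 0, -1],
    [0.267, 0.019, 0, 0, -1],
    [0.343, 0.07, 0, 0, -1],
    [0.403, 0.138, 0, 0, -1],
    [0.443, 0.22, 0, 0, -1],
    [0.462, 0.309, 0, 0, -1],
    [0.456, 0.4, 0, 0, -1],
    [0.428, 0.487, 0, 0, -1],
    [0.378, 0.563, 0, 0, -1],
    [0.31, 0.624, 0, 0, -1],
    [0.229, 0.665, 0, 0, -1]
  ]
}}

```text
clock: 4.05
eef_pos: [0.5786, -0.0083, 0.2955]
ee_rot: [0.0, 0.707, 0.707, -0.001]
ft_force: [-11.7, -2.7, 12.4]
opening: 0.36
gripper_force: 61.8
```

```bash
python3 look.py scene side
```

```text
4.05 F [-11.7  -2.7  12.4] r 0.0701 grip 61.8
scene 4.05 [(4.253, 4.5, 6.4, 189.0)]
side 4.1 [(5.082, 4.5, 14.4, 158.0), (4.672, 5.5, 5.5, 160.0), (4.415, 13.0, 7.1, 218.0)]
```

```bash
echo '[[2.75,2.491],[2.8,2.53],[4.1,4.415]]' > obs.json
python3 - <<'E'
from fit import *
p=fit(); print('ss crank for 1.88:',(.065*1.88+p[1])/.06)
for v in(2.6,2.8,3): show([v]*12,p)
E
```

```text
I,T,off [0.0317 0.0415 0.0015] sd [0.0021 0.0016 0.0099] res [-0.011  0.009  0.   ]
ss crank for 1.88: 2.7290149921236373
now [4.15  4.483 1.257] end [5.35  6.373 1.719] w min/max 1.257 1.719 w [1.26 1.35 1.43 1.49 1.54 1.58 1.61 1.64 1.66 1.68 1.7  1.71 1.72]
now [4.15  4.483 1.257] end [5.35  6.513 1.888] w min/max 1.257 1.888 w [1.26 1.39 1.49 1.57 1.64 1.7  1.75 1.78 1.81 1.84 1.86 1.87 1.89]
now [4.15  4.483 1.257] end [5.35  6.653 2.057] w min/max 1.257 2.057 w [1.26 1.42 1.55 1.66 1.75 1.82 1.88 1.92 1.96 1.99 2.02 2.04 2.06]
```

```bash
python3 -c "
from h import *
plan([2.9]*4+[2.75]*8)"
```

```text
[[-0.1, 0.02, 0, 0, -1], [-0.201, 0.011, 0, 0, -1], [-0.295, -0.027, 0, 0, -1], [-0.375, -0.091, 0, 0, -1], [-0.43, -0.169, 0, 0, -1], [-0.462, -0.26, 0, 0, -1], [-0.469, -0.356, 0, 0, -1], [-0.449, -0.451, 0, 0, -1], [-0.404, -0.536, 0, 0, -1], [-0.337, -0.606, 0, 0, -1], [-0.254, -0.655, 0, 0, -1], [-0.161, -0.68, 0, 0, -1]]
```

Call:
{"fn": "jog_arm", "kwargs": {
  "increments": [
    [-0.1, 0.02, 0, 0, -1],
    [-0.201, 0.011, 0, 0, -1],
    [-0.295, -0.027, 0, 0, -1],
    [-0.375, -0.091, 0, 0, -1],
    [-0.43, -0.169, 0, 0, -1],
    [-0.462, -0.26, 0, 0, -1],
    [-0.469, -0.356, 0, 0, -1],
    [-0.449, -0.451, 0, 0, -1],
    [-0.404, -0.536, 0, 0, -1],
    [-0.337, -0.606, 0, 0, -1],
    [-0.254, -0.655, 0, 0, -1],
    [-0.161, -0.68, 0, 0, -1]
  ]
}}

```text
clock: 5.35
eef_pos: [0.4421, -0.0395, 0.2957]
ee_rot: [0.001, 0.708, 0.707, 0.0]
ft_force: [10.3, -0.3, 3.7]
opening: 0.358
gripper_force: 60.7
```

```bash
python3 look.py side
```

```text
5.35 F [10.3 -0.3  3.7] r 0.0707 grip 60.7
side 5.35 [(0.147, 13.0, 6.9, 201.0), (5.052, 3.0, 23.8, 145.0), (4.672, 5.5, 5.7, 163.0)]
```

```bash
echo '[[2.75,2.491],[2.8,2.53],[4.1,4.415],[5.35,6.430]]' > obs.json
python3 - <<'E'
from fit import *
p=fit(); print('ss crank for 1.88:',(.065*1.88+p[1])/.06)
show([2.95]*4+[2.75]*8,p); plan([2.95]*4+[2.75]*8)
E
```

```text
I,T,off [ 0.028   0.0451 -0.0005] sd [0.0012 0.0006 0.0097] res [-0.003  0.017 -0.027  0.013]
ss crank for 1.88: 2.7891468160582304
now [5.4   6.526 1.539] end [6.6   8.683 1.843] w min/max 1.539 1.843 w [1.54 1.64 1.72 1.79 1.84 1.84 1.84 1.84 1.84 1.84 1.84 1.84 1.84]
[[0.103, 0.003, 0, 0, -1], [0.201, 0.035, 0, 0, -1], [0.286, 0.095, 0, 0, -1], [0.349, 0.176, 0, 0, -1], [0.384, 0.266, 0, 0, -1], [0.394, 0.362, 0, 0, -1], [0.378, 0.456, 0, 0, -1], [0.336, 0.543, 0, 0, -1], [0.272, 0.616, 0, 0, -1], [0.191, 0.668, 0, 0, -1], [0.099, 0.696, 0, 0, -1], [0.003, 0.698, 0, 0, -1]]
```

Call:
{"fn": "jog_arm", "kwargs": {
  "increments": [
    [0.103, 0.003, 0, 0, -1],
    [0.201, 0.035, 0, 0, -1],
    [0.286, 0.095, 0, 0, -1],
    [0.349, 0.176, 0, 0, -1],
    [0.384, 0.266, 0, 0, -1],
    [0.394, 0.362, 0, 0, -1],
    [0.378, 0.456, 0, 0, -1],
    [0.336, 0.543, 0, 0, -1],
    [0.272, 0.616, 0, 0, -1],
    [0.191, 0.668, 0, 0, -1],
    [0.099, 0.696, 0, 0, -1],
    [0.003, 0.698, 0, 0, -1]
  ]
}}

```text
clock: 6.6
eef_pos: [0.5822, -0.0397, 0.2955]
ee_rot: [0.0, 0.707, 0.707, -0.0]
ft_force: [-9.2, 1.5, 10.7]
opening: 0.358
gripper_force: 62.4
```

```bash
python3 look.py side
python3 - <<'E'
from fit import *
for I,T in((.028,.0451),(.032,.042)):show([2.95]*4+[2.78]*68,(I,T,0))
E
```

```text
6.6 F [-9.2  1.5 10.7] r 0.0706 grip 62.4
side 6.6 [(5.082, 4.5, 14.5, 156.0), (4.672, 5.5, 5.5, 160.0), (2.46, 13.0, 6.8, 230.0)]
now [6.65  8.772 1.564] end [13.85  22.184  1.872] w min/max 1.564 1.872 w [1.56 1.66 1.74 1.8  1.85 1.85 1.86 1.86 1.86 1.86 1.87 1.87 1.87 1.87
 1.87 1.87 1.87 1.87 1.87 1.87 1.87 1.87 1.87 1.87 1.87 1.87 1.87 1.87
 1.87 1.87 1.87 1.87 1.87 1.87 1.87 1.87 1.87 1.87 1.87 1.87 1.87 1.87
 1.87 1.87 1.87 1.87 1.87 1.87 1.87 1.87 1.87 1.87 1.87 1.87 1.87 1.87
 1.87 1.87 1.87 1.87 1.87 1.87 1.87 1.87 1.87 1.87 1.87 1.87 1.87 1.87
 1.87 1.87 1.87]
now [6.65  8.876 1.642] end [13.85  22.627  1.92 ] w min/max 1.642 1.92 w [1.64 1.72 1.79 1.84 1.88 1.89 1.9  1.9  1.9  1.91 1.91 1.91 1.91 1.91
 1.92 1.92 1.92 1.92 1.92 1.92 1.92 1.92 1.92 1.92 1.92 1.92 1.92 1.92
 1.92 1.92 1.92 1.92 1.92 1.92 1.92 1.92 1.92 1.92 1.92 1.92 1.92 1.92
 1.92 1.92 1.92 1.92 1.92 1.92 1.92 1.92 1.92 1.92 1.92 1.92 1.92 1.92
 1.92 1.92 1.92 1.92 1.92 1.92 1.92 1.92 1.92 1.92 1.92 1.92 1.92 1.92
 1.92 1.92 1.92]
```

The platter averaged 1.85 rad/s over the last 1.25 s, as predicted. I'll plan the unbroken 7.2 s run of six calls with no pictures.

```bash
cat >> h.py <<'E'
def planN(sp):
    import io,contextlib
    t=env.sense()['clock']; o=open('cmd.log').read()
    for i in range(0,len(sp),12): plan(sp[i:i+12])
    open('cmd.log','w').write(o+json.dumps([t,list(sp)])+'\n')
E
python3 -c "
from h import *
planN([2.9]*4+[2.76]*68)"
```

```text
[[-0.098, -0.026, 0, 0, -1], [-0.185, -0.079, 0, 0, -1], [-0.253, -0.155, 0, 0, -1], [-0.296, -0.247, 0, 0, -1], [-0.311, -0.342, 0, 0, -1], [-0.3, -0.438, 0, 0, -1], [-0.263, -0.527, 0, 0, -1], [-0.203, -0.603, 0, 0, -1], [-0.124, -0.66, 0, 0, -1], [-0.034, -0.693, 0, 0, -1], [0.063, -0.7, 0, 0, -1], [0.158, -0.68, 0, 0, -1]]
[[0.085, 0.044, 0, 0, -1], [0.156, 0.111, 0, 0, -1], [0.206, 0.194, 0, 0, -1], [0.231, 0.287, 0, 0, -1], [0.23, 0.384, 0, 0, -1], [0.202, 0.476, 0, 0, -1], [0.15, 0.558, 0, 0, -1], [0.078, 0.623, 0, 0, -1], [-0.009, 0.665, 0, 0, -1], [-0.104, 0.682, 0, 0, -1], [-0.2, 0.673, 0, 0, -1], [-0.29, 0.637, 0, 0, -1]]
[[-0.077, -0.058, 0, 0, -1], [-0.135, -0.135, 0, 0, -1], [-0.17, -0.226, 0, 0, -1], [-0.179, -0.322, 0, 0, -1], [-0.162, -0.417, 0, 0, -1], [-0.119, -0.504, 0, 0, -1], [-0.054, -0.575, 0, 0, -1], [0.028, -0.627, 0, 0, -1], [0.121, -0.654, 0, 0, -1], [0.218, -0.655, 0, 0, -1], [0.311, -0.629, 0, 0, -1], [0.394, -0.579, 0, 0, -1]]
[[0.066, 0.071, 0, 0, -1], [0.11, 0.157, 0, 0, -1], [0.129, 0.252, 0, 0, -1], [0.121, 0.348, 0, 0, -1], [0.088, 0.439, 0, 0, -1], [0.031, 0.517, 0, 0, -1], [-0.045, 0.577, 0, 0, -1], [-0.135, 0.613, 0, 0, -1], [-0.231, 0.624, 0, 0, -1], [-0.326, 0.609, 0, 0, -1], [-0.414, 0.568, 0, 0, -1], [-0.487, 0.504, 0, 0, -1]]
[[-0.053, -0.081, 0, 0, -1], [-0.082, -0.173, 0, 0, -1], [-0.084, -0.27, 0, 0, -1], [-0.061, -0.363, 0, 0, -1], [-0.012, -0.447, 0, 0, -1], [0.057, -0.514, 0, 0, -1], [0.142, -0.56, 0, 0, -1], [0.237, -0.581, 0, 0, -1], [0.333, -0.576, 0, 0, -1], [0.424, -0.544, 0, 0, -1], [0.504, -0.489, 0, 0, -1], [0.565, -0.414, 0, 0, -1]]
[[0.039, 0.089, 0, 0, -1], [0.051, 0.184, 0, 0, -1], [0.038, 0.28, 0, 0, -1], [-0.001, 0.369, 0, 0, -1], [-0.063, 0.443, 0, 0, -1], [-0.143, 0.498, 0, 0, -1], [-0.235, 0.528, 0, 0, -1], [-0.331, 0.533, 0, 0, -1], [-0.426, 0.511, 0, 0, -1], [-0.51, 0.465, 0, 0, -1], [-0.579, 0.397, 0, 0, -1], [-0.627, 0.313, 0, 0, -1]]
```

Call:
{"fn": "jog_arm", "kwargs": {
  "increments": [
    [-0.098, -0.026, 0, 0, -1],
    [-0.185, -0.079, 0, 0, -1],
    [-0.253, -0.155, 0, 0, -1],
    [-0.296, -0.247, 0, 0, -1],
    [-0.311, -0.342, 0, 0, -1],
    [-0.3, -0.438, 0, 0, -1],
    [-0.263, -0.527, 0, 0, -1],
    [-0.203, -0.603, 0, 0, -1],
    [-0.124, -0.66, 0, 0, -1],
    [-0.034, -0.693, 0, 0, -1],
    [0.063, -0.7, 0, 0, -1],
    [0.158, -0.68, 0, 0, -1]
  ]
}}

```text
clock: 7.85
eef_pos: [0.4462, -0.007, 0.2957]
ee_rot: [0.002, 0.707, 0.707, 0.001]
ft_force: [11.8, -4.8, -0.1]
opening: 0.358
gripper_force: 61.3
```

Call:
{"fn": "jog_arm", "kwargs": {
  "increments": [
    [0.085, 0.044, 0, 0, -1],
    [0.156, 0.111, 0, 0, -1],
    [0.206, 0.194, 0, 0, -1],
    [0.231, 0.287, 0, 0, -1],
    [0.23, 0.384, 0, 0, -1],
    [0.202, 0.476, 0, 0, -1],
    [0.15, 0.558, 0, 0, -1],
    [0.078, 0.623, 0, 0, -1],
    [-0.009, 0.665, 0, 0, -1],
    [-0.104, 0.682, 0, 0, -1],
    [-0.2, 0.673, 0, 0, -1],
    [-0.29, 0.637, 0, 0, -1]
  ]
}}

```text
clock: 9.05
eef_pos: [0.5737, -0.0662, 0.2956]
ee_rot: [0.001, 0.707, 0.707, 0.0]
ft_force: [-4.4, 3.9, 8.0]
opening: 0.362
gripper_force: 62.2
```

Call:
{"fn": "jog_arm", "kwargs": {
  "increments": [
    [-0.077, -0.058, 0, 0, -1],
    [-0.135, -0.135, 0, 0, -1],
    [-0.17, -0.226, 0, 0, -1],
    [-0.179, -0.322, 0, 0, -1],
    [-0.162, -0.417, 0, 0, -1],
    [-0.119, -0.504, 0, 0, -1],
    [-0.054, -0.575, 0, 0, -1],
    [0.028, -0.627, 0, 0, -1],
    [0.121, -0.654, 0, 0, -1],
    [0.218, -0.655, 0, 0, -1],
    [0.311, -0.629, 0, 0, -1],
    [0.394, -0.579, 0, 0, -1]
  ]
}}

```text
clock: 10.25
eef_pos: [0.4584, 0.0137, 0.2957]
ee_rot: [0.002, 0.707, 0.707, 0.001]
ft_force: [12.1, -11.9, -1.0]
opening: 0.357
gripper_force: 61.3
```

Call:
{"fn": "jog_arm", "kwargs": {
  "increments": [
    [0.066, 0.071, 0, 0, -1],
    [0.11, 0.157, 0, 0, -1],
    [0.129, 0.252, 0, 0, -1],
    [0.121, 0.348, 0, 0, -1],
    [0.088, 0.439, 0, 0, -1],
    [0.031, 0.517, 0, 0, -1],
    [-0.045, 0.577, 0, 0, -1],
    [-0.135, 0.613, 0, 0, -1],
    [-0.231, 0.624, 0, 0, -1],
    [-0.326, 0.609, 0, 0, -1],
    [-0.414, 0.568, 0, 0, -1],
    [-0.487, 0.504, 0, 0, -1]
  ]
}}

```text
clock: 11.45
eef_pos: [0.5586, -0.085, 0.2956]
ee_rot: [0.001, 0.707, 0.707, 0.001]
ft_force: [-2.5, 2.6, 8.6]
opening: 0.361
gripper_force: 62.1
```

Call:
{"fn": "jog_arm", "kwargs": {
  "increments": [
    [-0.053, -0.081, 0, 0, -1],
    [-0.082, -0.173, 0, 0, -1],
    [-0.084, -0.27, 0, 0, -1],
    [-0.061, -0.363, 0, 0, -1],
    [-0.012, -0.447, 0, 0, -1],
    [0.057, -0.514, 0, 0, -1],
    [0.142, -0.56, 0, 0, -1],
    [0.237, -0.581, 0, 0, -1],
    [0.333, -0.576, 0, 0, -1],
    [0.424, -0.544, 0, 0, -1],
    [0.504, -0.489, 0, 0, -1],
    [0.565, -0.414, 0, 0, -1]
  ]
}}

```text
clock: 12.65
eef_pos: [0.4767, 0.0291, 0.2956]
ee_rot: [0.003, 0.707, 0.707, 0.0]
ft_force: [8.7, -16.3, 1.6]
opening: 0.363
gripper_force: 61.4
```

Call:
{"fn": "jog_arm", "kwargs": {
  "increments": [
    [0.039, 0.089, 0, 0, -1],
    [0.051, 0.184, 0, 0, -1],
    [0.038, 0.28, 0, 0, -1],
    [-0.001, 0.369, 0, 0, -1],
    [-0.063, 0.443, 0, 0, -1],
    [-0.143, 0.498, 0, 0, -1],
    [-0.235, 0.528, 0, 0, -1],
    [-0.331, 0.533, 0, 0, -1],
    [-0.426, 0.511, 0, 0, -1],
    [-0.51, 0.465, 0, 0, -1],
    [-0.579, 0.397, 0, 0, -1],
    [-0.627, 0.313, 0, 0, -1]
  ]
}}

```text
clock: 13.85
eef_pos: [0.5383, -0.0975, 0.2956]
ee_rot: [0.001, 0.707, 0.707, 0.0]
ft_force: [-0.3, 1.6, 7.7]
opening: 0.361
gripper_force: 62.1
```

```bash
python3 look.py side scene
```

```text
13.85 F [-0.3  1.6  7.7] r 0.0716 grip 62.1
side 13.85 [(5.069, 3.0, 18.7, 179.0), (4.672, 5.5, 5.6, 161.0), (3.673, 13.0, 6.3, 233.0)]
scene 13.9 [(4.803, 5.5, 5.8, 196.0)]
```

The platter averaged 1.90 rad/s over 7.25 s, well inside the band. Next is to refit and plan the stop.

```bash
echo '[[2.75,2.491],[2.8,2.53],[4.1,4.415],[5.35,6.430],[6.6,8.743],[13.85,22.523]]' > obs.json
python3 - <<'E'
from fit import *
p=fit()
for k in range(2,9):
    sp=[2.3]*k+[1.8,1.2,.6]; tr=show(sp,p,1.5); print(k,(tr[-1,1]-8*np.pi).round(3))
E
```

```text
I,T,off [0.0346 0.0416 0.0245] sd [0.0005 0.0001 0.0082] res [-0.024 -0.005 -0.046  0.038  0.023 -0.01 ]
now [13.95 22.68  1.47] end [15.95  23.572  0.   ] w min/max 0.0 1.474 w [1.47 1.47 1.47 1.4  1.24 1.01 0.73 0.49 0.3  0.14 0.   0.   0.   0.
 0.   0.   0.   0.   0.   0.   0.  ]
2 -1.561
now [13.95 22.68  1.47] end [16.05 23.72  0.  ] w min/max 0.0 1.476 w [1.47 1.47 1.47 1.48 1.4  1.24 1.01 0.73 0.49 0.3  0.14 0.   0.   0.
 0.   0.   0.   0.   0.   0.   0.   0.  ]
3 -1.413
now [13.95 22.68  1.47] end [16.15  23.868  0.   ] w min/max 0.0 1.477 w [1.47 1.47 1.47 1.48 1.48 1.4  1.24 1.01 0.73 0.49 0.3  0.14 0.   0.
 0.   0.   0.   0.   0.   0.   0.   0.   0.  ]
4 -1.265
now [13.95 22.68  1.47] end [16.25  24.016  0.   ] w min/max 0.0 1.478 w [1.47 1.47 1.47 1.48 1.48 1.48 1.4  1.24 1.01 0.73 0.49 0.3  0.14 0.
 0.   0.   0.   0.   0.   0.   0.   0.   0.   0.  ]
5 -1.117
now [13.95 22.68  1.47] end [16.35  24.164  0.   ] w min/max 0.0 1.479 w [1.47 1.47 1.47 1.48 1.48 1.48 1.48 1.4  1.24 1.01 0.73 0.49 0.3  0.14
 0.   0.   0.   0.   0.   0.   0.   0.   0.   0.   0.  ]
6 -0.968
now [13.95 22.68  1.47] end [16.45  24.313  0.   ] w min/max 0.0 1.48 w [1.47 1.47 1.47 1.48 1.48 1.48 1.48 1.48 1.4  1.24 1.01 0.73 0.49 0.3
 0.14 0.   0.   0.   0.   0.   0.   0.   0.   0.   0.   0.  ]
7 -0.82
now [13.95 22.68  1.47] end [16.55  24.461  0.   ] w min/max 0.0 1.48 w [1.47 1.47 1.47 1.48 1.48 1.48 1.48 1.48 1.48 1.4  1.24 1.01 0.73 0.49
 0.3  0.14 0.   0.   0.   0.   0.   0.   0.   0.   0.   0.   0.  ]
8 -0.672
```

Run:
```python
from fit import *
p=fit()
for tail in([1.8,1.3,.8,.3],[1.9,1.4,.9,.4],[2,1.5,1,.5]):
    tr=show([2.3]*12+tail,p,1.); print(tail,(tr[-1,1]-8*np.pi).round(3))
planN([2.3]*12+[1.8,1.3,.8,.3]+[0]*7)
```

```text
I,T,off [0.0346 0.0416 0.0245] sd [0.0005 0.0001 0.0082] res [-0.024 -0.005 -0.046  0.038  0.023 -0.01 ]
now [13.95 22.68  1.47] end [16.55  25.089  0.   ] w min/max 0.0 1.482 w [1.47 1.47 1.47 1.48 1.48 1.48 1.48 1.48 1.48 1.48 1.48 1.48 1.48 1.4
 1.26 1.06 0.81 0.56 0.36 0.19 0.04 0.   0.   0.   0.   0.   0.  ]
[1.8, 1.3, 0.8, 0.3] -0.044
now [13.95 22.68  1.47] end [16.55  25.115  0.   ] w min/max 0.0 1.482 w [1.47 1.47 1.47 1.48 1.48 1.48 1.48 1.48 1.48 1.48 1.48 1.48 1.48 1.42
 1.29 1.1  0.86 0.6  0.39 0.21 0.07 0.   0.   0.   0.   0.   0.  ]
[1.9, 1.4, 0.9, 0.4] -0.018
now [13.95 22.68  1.47] end [16.55  25.141  0.   ] w min/max 0.0 1.482 w [1.47 1.47 1.47 1.48 1.48 1.48 1.48 1.48 1.48 1.48 1.48 1.48 1.48 1.43
 1.32 1.14 0.91 0.65 0.42 0.24 0.09 0.   0.   0.   0.   0.   0.  ]
[2, 1.5, 1, 0.5] 0.008
[[-0.021, -0.078, 0, 0, -1], [-0.023, -0.159, 0, 0, -1], [-0.007, -0.238, 0, 0, -1], [0.026, -0.311, 0, 0, -1], [0.075, -0.375, 0, 0, -1], [0.138, -0.426, 0, 0, -1], [0.21, -0.462, 0, 0, -1], [0.289, -0.479, 0, 0, -1], [0.37, -0.479, 0, 0, -1], [0.448, -0.46, 0, 0, -1], [0.52, -0.424, 0, 0, -1], [0.582, -0.372, 0, 0, -1]]
[[0.039, 0.05, 0, 0, -1], [0.062, 0.089, 0, 0, -1], [0.073, 0.115, 0, 0, -1], [0.076, 0.125, 0, 0, -1], [0.076, 0.125, 0, 0, -1], [0.076, 0.125, 0, 0, -1], [0.076, 0.125, 0, 0, -1], [0.076, 0.125, 0, 0, -1], [0.076, 0.125, 0, 0, -1], [0.076, 0.125, 0, 0, -1], [0.076, 0.125, 0, 0, -1]]
```

Call:
{"fn": "jog_arm", "kwargs": {
  "increments": [
    [-0.021, -0.078, 0, 0, -1],
    [-0.023, -0.159, 0, 0, -1],
    [-0.007, -0.238, 0, 0, -1],
    [0.026, -0.311, 0, 0, -1],
    [0.075, -0.375, 0, 0, -1],
    [0.138, -0.426, 0, 0, -1],
    [0.21, -0.462, 0, 0, -1],
    [0.289, -0.479, 0, 0, -1],
    [0.37, -0.479, 0, 0, -1],
    [0.448, -0.46, 0, 0, -1],
    [0.52, -0.424, 0, 0, -1],
    [0.582, -0.372, 0, 0, -1]
  ]
}}

```text
clock: 15.15
eef_pos: [0.4648, 0.0202, 0.2956]
ee_rot: [0.002, 0.707, 0.707, 0.001]
ft_force: [9.3, -10.3, 1.5]
opening: 0.359
gripper_force: 61.4
```

Call:
{"fn": "jog_arm", "kwargs": {
  "increments": [
    [0.039, 0.05, 0, 0, -1],
    [0.062, 0.089, 0, 0, -1],
    [0.073, 0.115, 0, 0, -1],
    [0.076, 0.125, 0, 0, -1],
    [0.076, 0.125, 0, 0, -1],
    [0.076, 0.125, 0, 0, -1],
    [0.076, 0.125, 0, 0, -1],
    [0.076, 0.125, 0, 0, -1],
    [0.076, 0.125, 0, 0, -1],
    [0.076, 0.125, 0, 0, -1],
    [0.076, 0.125, 0, 0, -1]
  ]
}}

```text
clock: 16.25
eef_pos: [0.4895, 0.0344, 0.2956]
ee_rot: [0.002, 0.707, 0.707, 0.0]
ft_force: [2.2, -6.5, 6.0]
opening: 0.357
gripper_force: 61.5
```

```bash
python3 look.py side scene wrist; python3 -c "
import cv2,glob,numpy as np
f=[sorted(glob.glob('pics/%s_16*.png'%n))[-1] for n in('wrist','side')]
a,b=[cv2.imread(x) for x in f]
cv2.imwrite('pics/stop.png',cv2.resize(np.hstack([a,b]),(800,300)))"
```

```text
16.25 F [ 2.2 -6.5  6. ] r 0.069 grip 61.5
side 16.25 [(0.261, 13.0, 7.3, 208.0), (5.074, 3.5, 16.9, 171.0), (4.668, 6.0, 5.5, 158.0)]
scene 16.3 [(0.257, 13.5, 11.7, 224.0), (4.812, 4.5, 6.8, 189.0)]
wrist 16.35 []
```

View pics/stop.png

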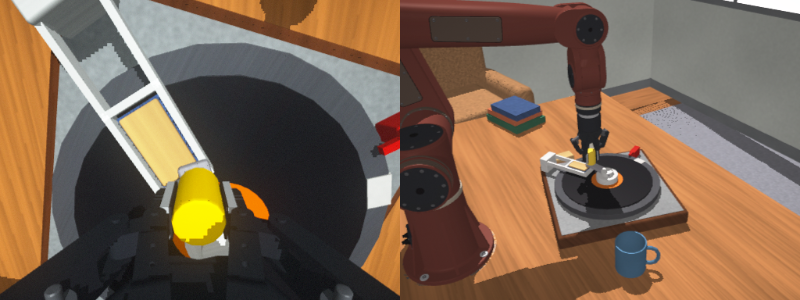

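The platter stands still at 0.26 rad, just past the pointer. The wrist view shows the mark at about (378,190), below the red tip. Running it backwards is not allowed, so I'll refine the model with this stop and make one more forward turn.

```bash
echo '[[2.75,2.491],[2.8,2.53],[4.1,4.415],[5.35,6.430],[6.6,8.743],[13.85,22.523],[16.25,25.392]]' > obs.json
cat > fit2.py <<'E'
from fit import *
def sim2(I,T,k,lag,log,tend,ph0,dt=.005,t0=1.55):
    n=int(round((tend-t0)/dt)); cr=np.zeros(n+1)
    for ts,sp in log:
        for j,s in enumerate(sp):
            i=int(round((ts+.1*j-t0)/dt)); cr[i:i+20]=s
    c=0.;w=0.;ph=ph0;tr=[]
    for i in range(n+1):
        tr.append((t0+i*dt,ph,w)); c+=(cr[i]-c)*min(1,dt/max(lag,dt)); tq=k*(c-w)-.005*w
        wn=w+(tq-np.sign(w)*T)/I*dt if abs(w)>1e-4 else w+np.sign(tq)*max(abs(tq)-T,0)/I*dt
        w=0. if w*wn<0 else wn; ph+=w*dt
    return np.array(tr)
def fit2(fk=True,fl=True):
    o=obs(); L=load(); te=o[:,0].max()
    def res(p):
        tr=sim2(p[0],p[1],p[2],p[3],L,te+.01,1.756+p[4])
        return np.r_[(np.interp(o[:,0],tr[:,0],tr[:,1])-o[:,1])/.01,(p[0]-.045)/.015,(p[1]-.05)/.03,(p[2]-.06)/(.006 if fk else 1e-5),(p[3]-.03)/(.04 if fl else 1e-4),p[4]/.01]
    s=least_squares(res,[.04,.042,.06,.03,0.],x_scale=[.01,.01,.01,.03,.01],diff_step=1e-2,bounds=([.02,.005,.03,.001,-.05],[.07,.14,.09,.2,.05]))
    print(s.x.round(4),'cost',round(s.cost,1),'res',(s.fun[:-5]*.01).round(3)); return s.x
E
python3 - <<'E'
from fit2 import *
fit2(False,False);fit2(False,True);fit2(True,True)
E
```

```text
[0.0368 0.0405 0.06   0.03   0.05  ] cost 133.1 res [-0.046 -0.026 -0.08   0.009  0.009  0.097 -0.073]
[0.0378 0.0404 0.06   0.0189 0.05  ] cost 132.6 res [-0.041 -0.022 -0.081  0.007  0.007  0.099 -0.073]
[0.0217 0.0158 0.03   0.005  0.0473] cost 58.6 res [-0.023 -0.005 -0.062  0.025  0.013  0.028 -0.024]
```

```bash
sed -i 's/k\*(c-w)-.005\*w/.06*(c-w)-k*w/; s/(p\[2\]-.06)\/(.006 if fk else 1e-5)/(p[2]-.005)\/.02/; s/\[.04,.042,.06,.03,0.\]/[.04,.042,.006,.03,0.]/; s/.03,.001,-.05\]/.0,.001,-.05]/' fit2.py
python3 - <<'E'
from fit2 import *
for fl in (False,True):
    p=fit2(True,fl)
L=load(); tr=sim2(*p[:4],L,16.5,1.756+p[4])
for t in (2.75,4.05,5.35,6.6,7,8,13.85,13.95,15.15,15.5,16,16.25,16.4): print(t,tr[int(round((t-1.55)/.005)),1:].round(3),end=' ')
E
```

```text
[0.0431 0.0269 0.0128 0.03   0.0361] cost 36.9 res [-0.033 -0.012 -0.048  0.041  0.026 -0.009 -0.001]
[0.0453 0.0261 0.0131 0.005  0.028 ] cost 32.0 res [-0.026 -0.008 -0.051  0.04   0.023 -0.008 -0.002]
2.75 [2.465 1.215] 4.05 [4.286 1.662] 5.35 [6.47  1.838] 6.6 [8.766 1.887] 7 [9.481 1.847] 8 [11.363  1.897] 13.85 [22.515  1.907] 13.95 [22.688  1.569] 15.15 [24.544  1.535] 15.5 [25.02   1.099] 16 [25.345  0.3  ] 16.25 [25.39   0.081] 16.4 [25.395  0.   ]
```

```bash
cat >> fit2.py <<'E'
def run2(p,sp,ph0,extra=1.0):
    tr=sim2(*p[:4],[[1.55,list(sp)]],1.55+.1*len(sp)+extra,ph0); return tr[-1,1]-10*np.pi,tr[:,2].max()
E
python3 - <<'E'
from fit2 import *
p=[.0453,.0261,.0131,.005,.028]
for k in(26,28,30,31,32): print(k,run2(p,[.6,1.2,1.8]+[2.4]*k+[1.8,1.2,.6],25.392), run2([.0346,.0416,.005,.005,0],[.6,1.2,1.8]+[2.4]*k+[1.8,1.2,.6],25.392))
E
```

```text
26 (np.float64(-1.7784196853860266), np.float64(1.5928574791571168)) (np.float64(-1.9701243045669692), np.float64(1.5655317830562474))
28 (np.float64(-1.4563289202587661), np.float64(1.5983935925012782)) (np.float64(-1.6553981863087976), np.float64(1.5686297658583082))
30 (np.float64(-1.1341036063522374), np.float64(1.6023974022585394)) (np.float64(-1.3405617660320068), np.float64(1.5707536635321526))
31 (np.float64(-0.9729531244793499), np.float64(1.6039622469060877)) (np.float64(-1.1831135031172373), np.float64(1.5715502141212392))
32 (np.float64(-0.811782385513073), np.float64(1.6052930244352874)) (np.float64(-1.0256497255158799), np.float64(1.5722097533871275))
```

```bash
python3 -c "
from h import *
planN([.6,1.2,1.8]+[2.4]*34+[1.8,1.2,.6]+[0]*8)"
```

```text
[[0.007, 0.02, 0, 0, -1], [0.016, 0.061, 0, 0, -1], [0.02, 0.124, 0, 0, -1], [0.009, 0.208, 0, 0, -1], [-0.023, 0.286, 0, 0, -1], [-0.072, 0.354, 0, 0, -1], [-0.135, 0.409, 0, 0, -1], [-0.211, 0.447, 0, 0, -1], [-0.292, 0.466, 0, 0, -1], [-0.377, 0.466, 0, 0, -1], [-0.458, 0.445, 0, 0, -1], [-0.532, 0.405, 0, 0, -1]]
[[-0.063, -0.056, 0, 0, -1], [-0.111, -0.125, 0, 0, -1], [-0.14, -0.204, 0, 0, -1], [-0.15, -0.288, 0, 0, -1], [-0.14, -0.371, 0, 0, -1], [-0.111, -0.45, 0, 0, -1], [-0.063, -0.52, 0, 0, -1], [-0.001, -0.576, 0, 0, -1], [0.073, -0.616, 0, 0, -1], [0.155, -0.636, 0, 0, -1], [0.239, -0.637, 0, 0, -1], [0.321, -0.618, 0, 0, -1]]
[[0.075, 0.038, 0, 0, -1], [0.139, 0.092, 0, 0, -1], [0.188, 0.161, 0, 0, -1], [0.219, 0.239, 0, 0, -1], [0.231, 0.322, 0, 0, -1], [0.223, 0.406, 0, 0, -1], [0.195, 0.485, 0, 0, -1], [0.149, 0.556, 0, 0, -1], [0.088, 0.613, 0, 0, -1], [0.015, 0.655, 0, 0, -1], [-0.066, 0.677, 0, 0, -1], [-0.151, 0.68, 0, 0, -1]]
[[-0.082, -0.017, 0, 0, -1], [-0.14, -0.043, 0, 0, -1], [-0.175, -0.065, 0, 0, -1], [-0.192, -0.078, 0, 0, -1], [-0.192, -0.078, 0, 0, -1], [-0.192, -0.078, 0, 0, -1], [-0.192, -0.078, 0, 0, -1], [-0.192, -0.078, 0, 0, -1], [-0.192, -0.078, 0, 0, -1], [-0.192, -0.078, 0, 0, -1], [-0.192, -0.078, 0, 0, -1], [-0.192, -0.078, 0, 0, -1]]
```

Call:
{"fn": "jog_arm", "kwargs": {
  "increments": [
    [0.007, 0.02, 0, 0, -1],
    [0.016, 0.061, 0, 0, -1],
    [0.02, 0.124, 0, 0, -1],
    [0.009, 0.208, 0, 0, -1],
    [-0.023, 0.286, 0, 0, -1],
    [-0.072, 0.354, 0, 0, -1],
    [-0.135, 0.409, 0, 0, -1],
    [-0.211, 0.447, 0, 0, -1],
    [-0.292, 0.466, 0, 0, -1],
    [-0.377, 0.466, 0, 0, -1],
    [-0.458, 0.445, 0, 0, -1],
    [-0.532, 0.405, 0, 0, -1]
  ]
}}

```text
clock: 17.6
eef_pos: [0.5701, -0.072, 0.2956]
ee_rot: [0.001, 0.707, 0.707, 0.001]
ft_force: [-2.4, 2.6, 6.9]
opening: 0.365
gripper_force: 62.2
```

Call:
{"fn": "jog_arm", "kwargs": {
  "increments": [
    [-0.063, -0.056, 0, 0, -1],
    [-0.111, -0.125, 0, 0, -1],
    [-0.14, -0.204, 0, 0, -1],
    [-0.15, -0.288, 0, 0, -1],
    [-0.14, -0.371, 0, 0, -1],
    [-0.111, -0.45, 0, 0, -1],
    [-0.063, -0.52, 0, 0, -1],
    [-0.001, -0.576, 0, 0, -1],
    [0.073, -0.616, 0, 0, -1],
    [0.155, -0.636, 0, 0, -1],
    [0.239, -0.637, 0, 0, -1],
    [0.321, -0.618, 0, 0, -1]
  ]
}}

```text
clock: 18.8
eef_pos: [0.4465, -0.0066, 0.2957]
ee_rot: [0.002, 0.707, 0.707, 0.001]
ft_force: [9.0, -3.5, 1.3]
opening: 0.361
gripper_force: 61.6
```

Call:
{"fn": "jog_arm", "kwargs": {
  "increments": [
    [0.075, 0.038, 0, 0, -1],
    [0.139, 0.092, 0, 0, -1],
    [0.188, 0.161, 0, 0, -1],
    [0.219, 0.239, 0, 0, -1],
    [0.231, 0.322, 0, 0, -1],
    [0.223, 0.406, 0, 0, -1],
    [0.195, 0.485, 0, 0, -1],
    [0.149, 0.556, 0, 0, -1],
    [0.088, 0.613, 0, 0, -1],
    [0.015, 0.655, 0, 0, -1],
    [-0.066, 0.677, 0, 0, -1],
    [-0.151, 0.68, 0, 0, -1]
  ]
}}

```text
clock: 20.0
eef_pos: [0.5823, -0.0379, 0.2955]
ee_rot: [0.0, 0.707, 0.707, -0.0]
ft_force: [-7.7, 1.2, 10.6]
opening: 0.365
gripper_force: 62.5
```

Call:
{"fn": "jog_arm", "kwargs": {
  "increments": [
    [-0.082, -0.017, 0, 0, -1],
    [-0.14, -0.043, 0, 0, -1],
    [-0.175, -0.065, 0, 0, -1],
    [-0.192, -0.078, 0, 0, -1],
    [-0.192, -0.078, 0, 0, -1],
    [-0.192, -0.078, 0, 0, -1],
    [-0.192, -0.078, 0, 0, -1],
    [-0.192, -0.078, 0, 0, -1],
    [-0.192, -0.078, 0, 0, -1],
    [-0.192, -0.078, 0, 0, -1],
    [-0.192, -0.078, 0, 0, -1],
    [-0.192, -0.078, 0, 0, -1]
  ]
}}

```text
clock: 21.2
eef_pos: [0.567, -0.0758, 0.2957]
ee_rot: [0.001, 0.707, 0.707, 0.0]
ft_force: [0.7, -0.7, 7.2]
opening: 0.36
gripper_force: 62.2
```

```bash
python3 look.py side scene side
```

```text
21.2 F [ 0.7 -0.7  7.2] r 0.0709 grip 62.2
side 21.2 [(5.375, 13.0, 6.8, 201.0), (5.082, 4.5, 14.4, 158.0), (4.672, 5.5, 5.5, 160.0)]
scene 21.25 [(5.353, 13.5, 11.6, 217.0), (4.825, 3.0, 8.7, 190.0)]
side 21.3 [(5.37, 12.5, 6.8, 203.0), (5.074, 4.5, 15.6, 174.0), (4.668, 6.0, 5.3, 158.0)]
```

Stopped at 5.365, which is 0.918 rad short. I'll do two smaller forward nudges, measuring after each.

Run:
```python
from fit2 import *
M={'A':[.0453,.0261,.0131,.005],'B':[.0346,.0416,.005,.005],'C':[.0346,.047,.005,.005]}
for k in(5,6,7,8):
    sp=[.6,1.2,1.8]+[2]*k+[1.4,.8,.4]; print(k,[run2(m,sp,0.)[0].round(3)+round(10*np.pi,3) for m in M.values()])
sp=[.6,1.2,1.8]+[2.4]*34+[1.8,1.2,.6];print([run2(m,sp,0.)[0].round(3)+round(10*np.pi,3) for m in M.values()],'actual 5.11')
```

```text
5 [np.float64(0.713000000000001), np.float64(0.6000000000000014), np.float64(0.5330000000000013)]
6 [np.float64(0.8320000000000007), np.float64(0.7100000000000009), np.float64(0.6340000000000003)]
7 [np.float64(0.9529999999999994), np.float64(0.8219999999999992), np.float64(0.7379999999999995)]
8 [np.float64(1.0760000000000005), np.float64(0.9349999999999987), np.float64(0.843)]
[np.float64(5.535), np.float64(5.312999999999999), np.float64(4.993000000000002)] actual 5.11
```

```bash
python3 -c "
from h import *
planN([.6,1.2,1.8]+[2]*5+[1.4,.8,.4]+[0]*7)"
```

```text
[[-0.016, -0.014, 0, 0, -1], [-0.045, -0.045, 0, 0, -1], [-0.081, -0.096, 0, 0, -1], [-0.11, -0.16, 0, 0, -1], [-0.126, -0.229, 0, 0, -1], [-0.127, -0.299, 0, 0, -1], [-0.115, -0.368, 0, 0, -1], [-0.089, -0.433, 0, 0, -1], [-0.064, -0.475, 0, 0, -1], [-0.047, -0.497, 0, 0, -1], [-0.037, -0.508, 0, 0, -1], [-0.037, -0.508, 0, 0, -1]]
[[0.0, 0.0, 0, 0, -1], [0.0, 0.0, 0, 0, -1], [0.0, 0.0, 0, 0, -1], [0.0, 0.0, 0, 0, -1], [0.0, 0.0, 0, 0, -1], [0.0, 0.0, 0, 0, -1]]
```

Call:
{"fn": "jog_arm", "kwargs": {
  "increments": [
    [-0.016, -0.014, 0, 0, -1],
    [-0.045, -0.045, 0, 0, -1],
    [-0.081, -0.096, 0, 0, -1],
    [-0.11, -0.16, 0, 0, -1],
    [-0.126, -0.229, 0, 0, -1],
    [-0.127, -0.299, 0, 0, -1],
    [-0.115, -0.368, 0, 0, -1],
    [-0.089, -0.433, 0, 0, -1],
    [-0.064, -0.475, 0, 0, -1],
    [-0.047, -0.497, 0, 0, -1],
    [-0.037, -0.508, 0, 0, -1],
    [-0.037, -0.508, 0, 0, -1]
  ]
}}

```text
clock: 22.55
eef_pos: [0.4645, -0.0833, 0.2956]
ee_rot: [0.001, 0.707, 0.707, -0.001]
ft_force: [-4.8, -4.2, 10.6]
opening: 0.359
gripper_force: 62.2
```

Call:
{"fn": "jog_arm", "kwargs": {
  "increments": [
    [0, 0, 0, 0, -1],
    [0, 0, 0, 0, -1],
    [0, 0, 0, 0, -1],
    [0, 0, 0, 0, -1],
    [0, 0, 0, 0, -1],
    [0, 0, 0, 0, -1]
  ]
}}

```text
clock: 23.15
eef_pos: [0.4648, -0.0836, 0.2956]
ee_rot: [0.001, 0.707, 0.707, -0.001]
ft_force: [-4.8, -3.9, 9.5]
opening: 0.357
gripper_force: 62.2
```

```bash
python3 look.py side scene
python3 - <<'E'
from fit2 import *
M={'A':[.0453,.0261,.0131,.005],'B':[.0346,.0416,.005,.005],'C':[.0346,.047,.005,.005]}
for k in(0,1,2,3,4,5):
    sp=[.6,1.2,1.8]+[2]*k+[1.4,.8,.4]; print(k,[run2(m,sp,0.)[0].round(3)+round(10*np.pi,3) for m in M.values()])
E
```

```text
23.15 F [-4.8 -3.9  9.5] r 0.071 grip 62.2
side 23.15 [(6.117, 5.0, 6.5, 179.0), (5.082, 4.5, 14.0, 159.0), (4.668, 6.0, 5.5, 162.0)]
scene 23.2 [(6.055, 16.0, 12.0, 204.0), (4.803, 5.5, 5.6, 194.0)]
0 [np.float64(0.1670000000000016), np.float64(0.11200000000000188), np.float64(0.09199999999999875)]
1 [np.float64(0.26500000000000057), np.float64(0.1960000000000015), np.float64(0.16600000000000037)]
2 [np.float64(0.37099999999999866), np.float64(0.2890000000000015), np.float64(0.25)]
3 [np.float64(0.48100000000000165), np.float64(0.3880000000000017), np.float64(0.33999999999999986)]
4 [np.float64(0.5960000000000001), np.float64(0.4920000000000009), np.float64(0.4349999999999987)]
5 [np.float64(0.713000000000001), np.float64(0.6000000000000014), np.float64(0.5330000000000013)]
```

```bash
python3 -c "
import cv2,numpy as np
from h import *
a=cv2.imread('pics/scene_23.20.png');C=camera_info('scene')
def draw(im,C):
    im=im.copy();E=np.array(C['extrinsics'])
    return im
c=a[195:255,235:315];b=cv2.imread('pics/side_23.15.png')[175:235,260:340]
cv2.imwrite('pics/cr2.png',np.hstack([cv2.resize(x,None,fx=5,fy=5,interpolation=0) for x in(c,b)]))
E=np.array(C['extrinsics'])
for th in (5.95,6.05,6.15,6.28,6.38):
    an=PTR-th;P=np.array([CEN[0]+.163*np.cos(an),CEN[1]+.163*np.sin(an),.075]);p=(P-E[:3,3])@E[:3,:3];print(th,((p[0]/p[2]*C['fx']+C['cx']-235)*5).round(),((p[1]/p[2]*C['fy']+C['cy']-195)*5).round())
"
```

```text
5.95 176.0 67.0
6.05 173.0 86.0
6.15 168.0 105.0
6.28 157.0 130.0
6.38 145.0 148.0
```

View pics/cr2.png

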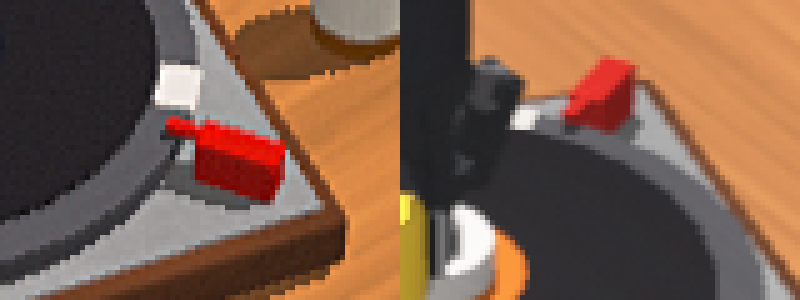

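In the scene crop the white mark is centred at (178,83), so the platter is at about 6.04 rad with 0.24 rad to go. A short nudge should give 0.20 to 0.27 rad.

```bash
python3 -c "
from h import *
planN([.6,1.2,1.8,2,1.4,.8,.4]+[0]*5)"
```

```text
[[0.014, -0.015, 0, 0, -1], [0.046, -0.043, 0, 0, -1], [0.099, -0.077, 0, 0, -1], [0.165, -0.102, 0, 0, -1], [0.213, -0.112, 0, 0, -1], [0.241, -0.115, 0, 0, -1], [0.255, -0.115, 0, 0, -1], [0.255, -0.115, 0, 0, -1], [0.255, -0.115, 0, 0, -1], [0.255, -0.115, 0, 0, -1], [0.255, -0.115, 0, 0, -1], [0.255, -0.115, 0, 0, -1]]
```

Call:
{"fn": "jog_arm", "kwargs": {
  "increments": [
    [0.014, -0.015, 0, 0, -1],
    [0.046, -0.043, 0, 0, -1],
    [0.099, -0.077, 0, 0, -1],
    [0.165, -0.102, 0, 0, -1],
    [0.213, -0.112, 0, 0, -1],
    [0.241, -0.115, 0, 0, -1],
    [0.255, -0.115, 0, 0, -1],
    [0.255, -0.115, 0, 0, -1],
    [0.255, -0.115, 0, 0, -1],
    [0.255, -0.115, 0, 0, -1],
    [0.255, -0.115, 0, 0, -1],
    [0.255, -0.115, 0, 0, -1]
  ]
}}

```text
clock: 24.45
eef_pos: [0.442, -0.0321, 0.2956]
ee_rot: [0.001, 0.707, 0.707, 0.0]
ft_force: [-1.5, 1.1, 9.8]
opening: 0.361
gripper_force: 62.0
```

```bash
python3 look.py side scene; python3 -c "
import cv2,numpy as np,glob
a=cv2.imread(sorted(glob.glob('pics/scene_24*.png'))[-1])[195:255,235:315];b=cv2.imread(sorted(glob.glob('pics/side_24*.png'))[-1])[175:235,260:340]
cv2.imwrite('pics/cr3.png',np.hstack([cv2.resize(x,None,fx=5,fy=5,interpolation=0) for x in(a,b)]))"
```

```text
24.45 F [-1.5  1.1  9.8] r 0.0702 grip 62.0
side 24.45 [(6.278, 12.5, 7.5, 195.0), (5.043, 3.0, 20.5, 128.0), (4.672, 5.5, 5.4, 162.0)]
scene 24.5 [(0.038, 7.5, 15.8, 199.0), (6.169, 3.0, 19.0, 204.0), (4.825, 3.0, 8.4, 187.0)]
```

View pics/cr3.png

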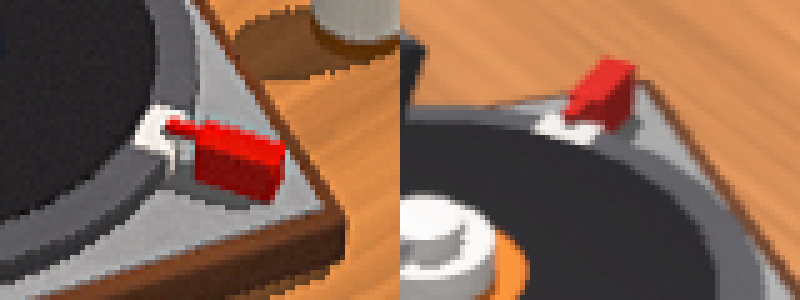

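Both views show the mark centred under the pointer tip, at 6.278 rad. I'll hold briefly, open, and lift straight up.

Call:
{"fn": "jog_arm", "kwargs": {
  "increments": [
    [0, 0, 0, 0, -1],
    [0, 0, 0, 0, -1],
    [0, 0, 0, 0, -1],
    [0, 0, 0, 0, -1],
    [0, 0, 0, 0, -0.1],
    [0, 0, 0, 0, 0.3],
    [0, 0, 0, 0, 0.7],
    [0, 0, 0, 0, 1],
    [0, 0, 0, 0, 1],
    [0, 0, 0, 0, 1],
    [0, 0, 0, 0, 1],
    [0, 0, 0, 0, 1]
  ]
}}

```text
clock: 25.75
eef_pos: [0.442, -0.0318, 0.2943]
ee_rot: [0.0, 0.707, 0.707, 0.0]
ft_force: [0.9, -0.4, 0.6]
opening: 1.001
gripper_force: 0.0
```

Call:
{"fn": "jog_arm", "kwargs": {
  "increments": [
    [0, 0, -0.05, 0, 1],
    [0, 0, -0.15, 0, 1],
    [0, 0, -0.3, 0, 1],
    [0, 0, -0.45, 0, 1],
    [0, 0, -0.6, 0, 1],
    [0, 0, -0.6, 0, 1],
    [0, 0, -0.6, 0, 1],
    [0, 0, -0.6, 0, 1],
    [0, 0, -0.6, 0, 1],
    [0, 0, -0.6, 0, 1],
    [0, 0, -0.6, 0, 1],
    [0, 0, -0.6, 0, 1]
  ]
}}

```text
clock: 26.95
eef_pos: [0.442, -0.0318, 0.4141]
ee_rot: [-0.0, 0.707, 0.707, -0.0]
ft_force: [1.6, -0.2, -0.6]
opening: 0.997
gripper_force: 0.0
```

```bash
python3 look.py side scene side; python3 -c "
from h import *
s=env.sense();print(s['eef_pos'],s['opening'],abs(s['joint_velocities']).max())
for f in sorted(__import__('glob').glob('pics/side_2[67]*.png')): print(f,blobs(mask(cv2.imread(f),'yellow',(200,150,360,260)))[:1])"
```

```text
26.95 F [ 1.6 -0.2 -0.6] r 0.0703 grip 0.0
side 26.95 [(6.274, 13.0, 7.7, 189.0), (5.078, 5.0, 14.2, 166.0), (4.672, 5.5, 5.4, 159.0)]
scene 27.0 [(0.034, 7.0, 16.1, 197.0), (6.169, 3.0, 19.5, 203.0), (4.825, 3.0, 8.4, 184.0), (4.493, 3.0, 11.7, 211.0)]
side 27.05 [(6.274, 13.0, 7.7, 189.0), (5.078, 5.0, 14.2, 166.0), (4.672, 5.5, 5.5, 159.0)]
[ 0.44200297 -0.03180405  0.41424914] 0.9997888058876511 0.0009692985821128123
pics/side_26.95.png []
pics/side_27.05.png []
```

The gripper is open and clear of the knob, the arm is still, and the mark reads 6.274 rad in two successive pictures. I'm handing in.

```bash
python3 -c "
from station import env
print(env.hand_in())"
```

```text
the job is handed in; nothing more can be done
None
```

The job is handed in: the platter averaged about 1.9 rad/s (18 turns a minute) over an unbroken run of about 7 s, took one extra forward turn after the first stop overshot the pointer, and now rests with the mark about 0.01 rad from the pointer and the knob released; the hand-in returned no verdict.

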